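# Cover the crucibles and hold the cooling-bay guard open

## Task

Cover the white crucible with the white lid and the clay-red crucible with the clay-red lid, both left properly seated with the crucibles standing upright on the bench. Then, with nothing else propping it, lift the guard of the olive cooling bay by its black bar handle to 45 degrees from closed (give or take 5) and finish still holding it there by the bar with the gripper, so that a colleague can load the crucibles; it falls shut if let go. Leave the wash bottle, the brass dish and the spatula where they are.

Things in the scene. Friction and masses are not known exactly. Their poses are not given: they have to be found in the camera images.
- white_crucible: White porcelain crucible, loose, upright on the bench. Open cup, outer diameter 42 mm at the foot and 56 mm at the rim, 45 mm high, wall 4 mm, 140 g. Origin: centre of its underside, z up.
- clay_crucible: Clay-red (terracotta) crucible, otherwise the same as the white one. Origin: centre of its underside, z up.
- white_lid: White lid, loose, right way up on the bench, about 60 g. From below: spigot 36 mm wide, 6 mm high, that drops into a crucible's mouth (about 5 mm play each side); disc 62 mm wide, z 6 to 11 mm, that rests on the rim; round knob 16 mm wide, z 11 to 38 mm. Origin: centre of the spigot's underside, z up. Seated, it is 39 mm above the crucible's origin.
- clay_lid: Clay-red (terracotta) lid, otherwise the same as the white one.
- bay: Olive sheet-metal cooling bay, fixed: box 200 mm deep (x), 240 wide (y), 110 high, switches on its front. Origin: centre of its underside. Its -x is its front, towards the robot; +x points to the hinge at its far top edge. Its guard, a flat olive frame with a clear window, 200 x 240 x 8 mm, covers the top.
- guard_hinge (a point): Point on the hinge axis of the guard, mid-width, at the far top edge of the bay: 100 mm along the bay's x and 110.5 mm up from the bay's origin. The hinge axis is the bay's y.
- guard_bar: Black bar handle of the guard: a round sleeve 14 mm thick, 90 mm long along the bay's y, that turns freely about its own length between two 10 mm posts; free underneath, its axis 45 mm above the guard's upper face. Origin: middle of the bar, on its axis, y along it. Closed, it is 170 mm in front of (bay -x) and 53 mm above the hinge axis; it circles the hinge axis as the guard opens.
- guard (a joint): Angle of the guard in rad: 0 closed, growing as its front edge is lifted, 0.785 = 45 degrees, stop at 1.35. Weight (about 0.5 kg) and a spring shut it from every angle: about 3 to 5 N at the bar.
- wash_bottle: White plastic bottle with a red cap, 50 mm diameter, 115 mm tall, standing. Leave alone. Origin: centre of its underside.
- casting_dish: Small round brass dish, 72 mm diameter, 18 mm high. Leave alone. Origin: centre of its underside.
- spatula: Spatula, 190 mm long, lying on the bench along its own x. Leave alone. Origin: on the underside near its middle.

How it is judged:
On the way:
1. each lid is seated on the crucible of its colour and let go, with the guard still shut (horizontal distance between white_lid and white_crucible below 0.008 m and z of white_lid in the frame of white_crucible between 0.035 and 0.042 m and angle between each of white_lid, white_crucible, clay_lid, clay_crucible's own z axis and vertical below 0.1 rad and height (world z) of each of white_crucible, clay_crucible below 0.006 m and contact force between each of white_lid, white_crucible, clay_lid, clay_crucible and the fingers below 0.1 N and horizontal distance between clay_lid and clay_crucible below 0.008 m and z of clay_lid in the frame of clay_crucible between 0.035 and 0.042 m and value of joint guard below 0.1 rad), for 0.2 s.
At the end, for the whole second after the job is handed in: Each lid seated on the crucible of its colour (centres within 8 mm, lid 35 to 42 mm up, upright within 0.1 rad), crucibles on the bench, untouched; guard still at 45 +- 5 degrees, fingers on its bar with over 1 N, no loose thing touching the bay (horizontal distance between white_lid and white_crucible below 0.008 m and z of white_lid in the frame of white_crucible between 0.035 and 0.042 m and angle between each of white_lid, white_crucible, clay_lid, clay_crucible's own z axis and vertical below 0.1 rad and height (world z) of each of white_crucible, clay_crucible below 0.006 m and contact force between each of white_lid, white_crucible, clay_lid, clay_crucible and the fingers below 0.1 N and horizontal distance between clay_lid and clay_crucible below 0.008 m and z of clay_lid in the frame of clay_crucible between 0.035 and 0.042 m and value of joint guard between 0.697 and 0.874 rad and velocity of joint guard between -0.1 and 0.1 rad/s and contact force between guard_bar and the fingers above 1 N and contact force between each of white_lid, clay_lid, white_crucible, clay_crucible, wash_bottle, casting_dish, spatula and bay below 0.1 N); the arm keeps its last pose, push and grip.
It fails at once if the wash bottle is moved by more than 30 mm (distance of wash_bottle from where it was at the start of the episode above 0.03 m).
It fails at once if the casting dish is moved by more than 30 mm (distance of casting_dish from where it was at the start of the episode above 0.03 m).
It fails at once if the spatula is moved by more than 30 mm (distance of spatula from where it was at the start of the episode above 0.03 m).
It also fails if it takes over 58 s, if anything falls off the work surface, if the arm or the gripper's body presses on something with over 40 N, if the wrist force passes 120 N, or if a joint passes its speed limit or range.

## Robot

A 6-joint arm with a two-finger parallel gripper is mounted at the origin on the work surface. World frame = base frame: x ahead of the robot, y to its left, z up, the work surface at z = 0. Lengths are in m, angles in rad, forces in N, time in s.
With the tool pointing down it reaches from about 0.225 to 0.875 m from the base axis. Payload 3.4 kg.
Tool frame: the origin (TCP) lies at the very end of the fingers, on their centre line; the grasp point (between the pads) lies 19 mm behind it; z points along the fingers, y is the line along which they close (so a half turn about z gives the same grasp; the last joint's range is limited). The gripper opens to 85 mm and grips with 20 to 120 N. Pads are 22 mm wide; open, the fingers measure 114 mm over their backs; the gripper's body (76 mm by 85 mm) begins 54 mm behind the grasp point. The pads swing forward as they close: fully open they stand 13 mm farther back than shut.
Start: joints at [1.012, 0.276, 1.505, -0, 1.361, -0.121], TCP at [0.244, 0.521, 0.231] pointing down, gripper open.
Joint ranges: [-2.89, 2.89], [-0.75, 2.08], [0.22, 2.7], [-1.18, 4.32], [0.11, 2.71], [-2.7, 2.7]. Speed limits (rad/s): [2.57, 2.57, 3.14, 3.14, 3.14, 3.14].

## Interface

Orientations are given as a unit quaternion [x, y, z, w].
In Python, from plant import r gives the robot as it stands.
- The arm moves only by the shell command python3 drive.py FILE [FORCE], which reads ROWS from the file FILE. ROWS is one flat JSON list of numbers that holds 1 to 5 rows one after another, with no inner brackets; each row has 7 numbers: dx, dy, dz in parts of the range, where 1.0 means 0.5 m, then a rotation vector rx, ry, rz in parts of the range, where 1.0 means 4 rad, then the finger opening in m; each row shifts and turns the commanded pose from where the row before left it, along the tool's axes as they then stand; what a row does not reach is not made up. A row lasts 1/12 s, in which the tool goes at most 0.0417 m and 0.125 rad, less where a joint would pass 70% of its speed; a pose out of reach is approached as far as the arm can. The fingers move at their own pace and stop on an object; FORCE is the grip in N (left out, the last holds). Time passes only in rows, so rows that do not move let the fingers close. It prints the time, the measured TCP pose, the force, the opening and the grip force at its end. A shift or turn number past 1, either way, is cut back to 1. Input that does not fit is refused with a message, and nothing moves.
- r.state(): the state, without advancing time (a new reading comes with each control period).
- r.camera(name): name is "side" or "top" or "wrist"; returns a dict with "image" (480x640x3 uint8, red, green, blue), "mtx" (3x3 intrinsics, pixels), "rvec" (rotation vector, rad) and "tvec" (3), from world to camera coordinates, as OpenCV has them; the wrist camera has in their place "T_tool_cam" (4x4, takes a point from camera to tool coordinates, whose origin is the TCP and whose axes are the flange's). Camera axes: x right, y down, z forward; pixel columns grow to the right and rows downward; lengths in m; the calibration is good to about 2 mm. A picture is of the moment at which its call begins: read the wrist's pose just before it. There is no depth.
- r.close_job(): hands the job in; it is judged then, once.
The state is a dict: "time_s": time; "q": joint angles; "qd": joint speeds; "effort": joint torques, N m; "position": TCP position; "tcp_rot": TCP orientation; "ft_force": force on the tool from outside, world axes, zero at the start; "wrist_torque": the same for the moment, N m; "grip_width": finger opening in m; "finger_force": force on a finger pad.
Only numpy, scipy, OpenCV 4.12 (cv2) and the standard library are available. Lean on these libraries where they do the work, as an engineer would, in place of code of your own. Each camera call takes 0.05 s, during which the arm holds its last target. There are 200 camera calls.

## Working session

There is one attempt and no reset: what is moved stays moved. The work goes in short steps, Python scripts to look and compute and a shell command to move; the robot and the scene stay as the last step left them, time stands still between calls to the robot, and variables do not carry over. Pictures are saved under pics/ and viewed, at most 10 in all, crops included, and the job is handed in when it is done.

```bash
ls; mkdir -p pics
python3 - <<'E'
from plant import r
import cv2,pickle
print(r.state())
for n in ("top","side"):
    c=r.camera(n); pickle.dump(c,open(f"pics/{n}.pkl","wb"))
    cv2.imwrite(f"pics/{n}0.png",c["image"][...,::-1]); print(n,c["mtx"],c["rvec"],c["tvec"])
E
```

```text
drive.py
pics
plant.py
{'time_s': 0.0, 'q': array([ 1.01198901e+00,  2.76641814e-01,  1.50613157e+00, -4.50195438e-06,
        1.36067391e+00, -1.21011792e-01]), 'qd': array([-4.94872618e-05,  2.81389056e-04, -3.11250033e-05, -2.38960672e-04,
        1.97046973e-04,  2.31433897e-03]), 'effort': array([-6.93330512e-04, -4.16776335e+01, -2.45802212e+01, -3.67527982e-04,
        1.13177451e-02, -2.39163164e-06]), 'position': array([0.24350556, 0.52032571, 0.23041362]), 'tcp_rot': array([ 2.17153267e-01,  9.76137080e-01, -8.74995866e-04, -3.07094661e-04]), 'ft_force': array([ 0.88717095, -0.64900287, -0.15090767]), 'wrist_torque': array([ 0.01941704, -0.0472802 ,  0.0237948 ]), 'finger_force': 0.0, 'grip_width': 0.08521738477035683}
top [[537.57309826   0.         323.82040212]
 [  0.         537.57309826 249.08158246]
 [  0.           0.           1.        ]] [ 2.15625171 -2.15733747  0.11252036] [0.0764662  0.58464706 1.32800244]
side [[583.52802095   0.         316.87326492]
 [  0.         583.52802095 246.66170695]
 [  0.           0.           1.        ]] [ 2.14409739 -0.72773895  0.34751622] [-0.42773078  0.32674448  0.97644904]
```

View pics/top0.png

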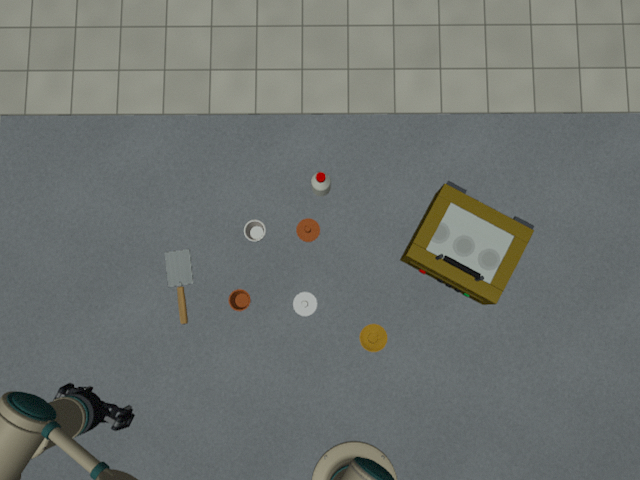

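View pics/side0.png

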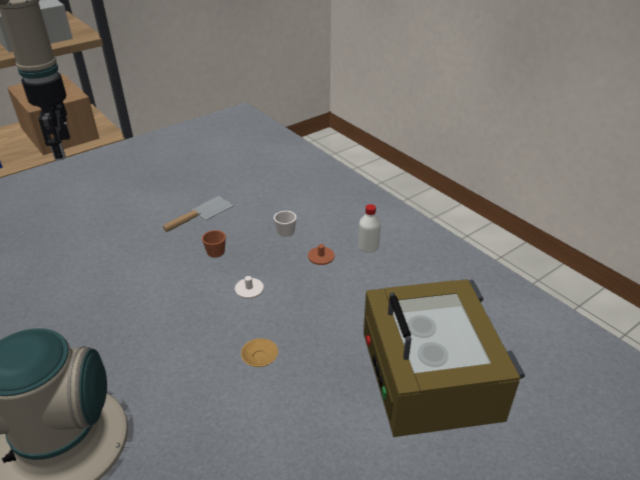

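The top view shows the white crucible at (255,231), the clay lid at (308,230), the clay crucible at (240,300) and the white lid at (305,304). The bottle is at (320,183), the dish at (374,338), and the bar runs from (439,257) to (480,277). The side view agrees with this layout.

```bash
cat > h.py <<'E'
import numpy as np,cv2
from scipy.spatial.transform import Rotation as R
def ray(c,uv,z):
    uv=np.array(uv,float).reshape(-1,2)
    M=cv2.Rodrigues(np.array(c["rvec"]))[0]; o=-M.T@np.ravel(c["tvec"])
    d=np.c_[(uv-c["mtx"][:2,2])/np.diag(c["mtx"])[:2],np.ones(len(uv))]@M
    return (o+d*((z-o[2])/d[:,2])[:,None])[:,:2]
def blob(c,kind,near,rad):
    im=c["image"].astype(int); h=cv2.cvtColor(c["image"],cv2.COLOR_RGB2HSV).astype(int)
    m={"white":(h[...,1]<35)&(h[...,2]>135),"clay":(h[...,1]>120)&((h[...,0]<13)|(h[...,0]>170))&(h[...,2]>50),
       "black":(h[...,2]<45)}[kind]
    w=np.zeros(m.shape,np.uint8); cv2.circle(w,near,rad,1,-1)
    return (m&(w>0)).astype(np.uint8)
def circ(c,kind,near,rad,z):
    m=blob(c,kind,near,rad)
    k=max(cv2.findContours(m,0,1)[0],key=cv2.contourArea)
    p=ray(c,cv2.convexHull(k),z).astype(np.float32)
    (x,y),rr=cv2.minEnclosingCircle(p); return np.array([x,y]),rr
def go(target):  # tool-axis displacement to world target
    from plant import r
    s=r.state(); return R.from_quat(s["tcp_rot"]).inv().apply(np.array(target)-s["position"])
E
python3 - <<'E'
import pickle; from h import *
c=pickle.load(open("pics/top.pkl","rb"))
for n,k,p,z in [("wc","white",(255,231),.045),("cl","clay",(308,230),.011),("cc","clay",(240,300),.045),("wl","white",(305,304),.011)]:
    print(n,circ(c,k,p,19,z))
m=blob(c,"black",(460,267),28); l=cv2.connectedComponentsWithStats(m)
print(l[2],l[3])
i=1+np.argmax(l[2][1:,4]); p=np.argwhere(l[1]==i)[:,::-1]
q=ray(c,p,.1635); print(cv2.minAreaRect(q.astype(np.float32)),q.mean(0))
s=pickle.load(open("pics/side.pkl","rb"))
print("bottle,dish",ray(c,[(320,178)],.115),ray(c,[(374,338)],.018),"spat",ray(c,[(179,250),(184,323)],.005))
print(R.from_quat([0.217153267,.97613708,-.000875,-.000307]).as_matrix().round(3))
# bay corners top
print(ray(c,[(447,184),(532,230),(403,258),(492,303)],.115))
E
```

```text
wc (array([0.63215202, 0.25246012]), 0.028377912938594818)
cl (array([0.63771087, 0.11820622]), 0.030014643445611)
cc (array([0.45694908, 0.28754774]), 0.026593491435050964)
wl (array([0.44766375, 0.12544042]), 0.031781990081071854)
[[     0      0    640    480 306917]
 [   436    256      4      3      9]
 [   443    256     37     24    211]
 [   434    277     30     17     63]] [[319.37203869 239.47105243]
 [437.33333333 257.22222222]
 [462.13744076 267.36018957]
 [448.33333333 284.68253968]]
((0.5279375910758972, -0.23994916677474976), (0.09234729409217834, 0.015395710244774818), 57.87775802612305) [ 0.52748027 -0.24009549]
bottle,dish [[0.74848672 0.08454322]] [[ 0.3614286  -0.04981038]] spat [[0.58609545 0.45244994]
 [0.39832937 0.4337716 ]]
[[-0.906  0.424 -0.001]
 [ 0.424  0.906 -0.002]
 [ 0.    -0.002 -1.   ]]
[[ 0.73288934 -0.22160753]
 [ 0.62051101 -0.42064352]
 [ 0.55379267 -0.1127192 ]
 [ 0.44747273 -0.31949972]]
```

Units first: shifts go in shares of 0.5 m and turns go in shares of 4 rad. So -0.032 m / 0.5 = -0.064, -0.0246 m / 0.5 = -0.0492.

```bash
echo '[-0.064,-0.0492,0.012,0,0,0,0.06,-0.064,-0.0492,0.012,0,0,0,0.06,-0.064,-0.0492,0.012,0,0,0,0.06,-0.064,-0.0492,0.012,0,0,0,0.06,-0.064,-0.0492,0.012,0,0,0,0.06]' > next.json && python3 drive.py next.json 30; echo '[-0.064,-0.0492,0.012,0,0,0,0.06,-0.064,-0.0492,0.012,0,0,0,0.06,-0.064,-0.0492,0.012,0,0,0,0.06,-0.064,-0.0492,0.012,0,0,0,0.06,-0.064,-0.0492,0.012,0,0,0,0.06]' > next.json && python3 drive.py next.json; echo '[-0.064,-0.05,0.02,0,0,0,0.06,0,0,0,0,0,0,0.06,0,0,0,0,0,0,0.06]' > next.json && python3 drive.py next.json
python3 - <<'E'
from h import *; from plant import r; import pickle
s=r.state(); c=r.camera("wrist"); pickle.dump((s,c),open("pics/w1.pkl","wb")); cv2.imwrite("pics/w1.png",c["image"][...,::-1])
print(go([.4477,.1254,.15]),c["T_tool_cam"],c["mtx"],s["grip_width"],s["ft_force"])
E
```

```text
time_s: 0.52
position: [0.3366, 0.3398, 0.2007]
tcp_rot: [0.217, 0.976, -0.0, -0.0]
ft_force: [1.0, -0.1, 0.5]
grip_width: 0.0598
finger_force: 0.0
time_s: 0.93
position: [0.4295, 0.1604, 0.1709]
tcp_rot: [0.217, 0.976, 0.0, -0.0]
ft_force: [0.3, 0.5, 0.3]
grip_width: 0.0602
finger_force: 0.0
time_s: 1.18
position: [0.4478, 0.1243, 0.1605]
tcp_rot: [0.22, 0.976, -0.0, -0.001]
ft_force: [-0.3, 0.0, 0.6]
grip_width: 0.0595
finger_force: 0.0
[-0.00050678 -0.00011878  0.01084112] [[-3.23459486e-04 -9.47404594e-01 -3.20038171e-01  8.27585396e-02]
 [ 9.99999887e-01 -4.17755435e-04  2.25985446e-04  1.50247681e-03]
 [-3.47797335e-04 -3.20038062e-01  9.47404622e-01 -1.43296049e-01]
 [ 0.00000000e+00  0.00000000e+00  0.00000000e+00  1.00000000e+00]] [[418.9866858    0.         320.5655756 ]
 [  0.         418.9866858  237.75969913]
 [  0.           0.           1.        ]] 0.05952968943129186 [-0.29853815  0.02507434  0.59771947]
```

View pics/w1.png

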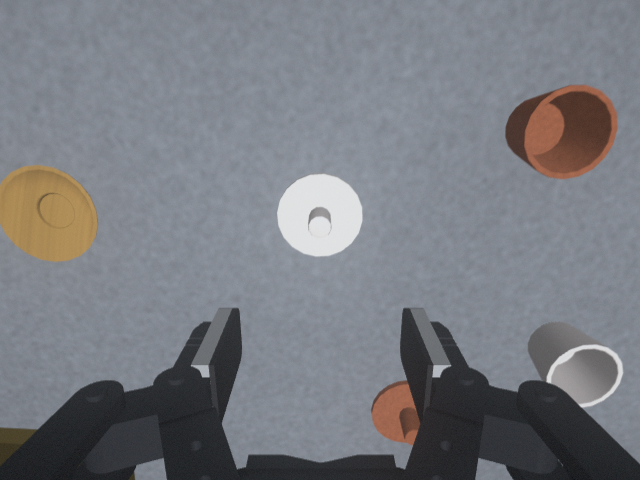

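The wrist view shows the white lid centred at (320,215), the clay rim near (570,132) and the white rim near (585,375). I'll refine the positions from it.

```bash
cat >> h.py <<'E'
def wcam(s,c):
    T=np.eye(4); T[:3,:3]=R.from_quat(s["tcp_rot"]).as_matrix(); T[:3,3]=s["position"]
    W=np.linalg.inv(T@c["T_tool_cam"])
    return dict(image=c["image"],mtx=c["mtx"],rvec=cv2.Rodrigues(W[:3,:3])[0],tvec=W[:3,3])
E
python3 - <<'E'
from h import *; import pickle
s,c=pickle.load(open("pics/w1.pkl","rb")); c=wcam(s,c)
print("wl",circ(c,"white",(320,215),60,.011))
# clay rim: visible outer arc of rim = right side points of the blob hull; fit circle to right/upper arc
for n,k,p,ra in [("cc","clay",(565,132),75),("wc","white",(578,365),75)]:
    m=blob(c,k,p,ra); kk=max(cv2.findContours(m,0,1)[0],key=cv2.contourArea)[:,0]
    q=ray(c,kk,.045); g=np.array({"cc":(.457,.2875),"wc":(.632,.2525)}[n])
    # rim's far side from camera ray: body leans toward the camera foot; keep arc away from it
    cam=(-cv2.Rodrigues(c["rvec"])[0].T@c["tvec"])[:2]
    d=q-g; out=(d@((g-cam)/np.linalg.norm(g-cam)))>-0.003
    q=q[out&(np.linalg.norm(d,axis=1)<.036)&(np.linalg.norm(d,axis=1)>.022)]
    A=np.c_[2*q,np.ones(len(q))]; x=np.linalg.lstsq(A,(q**2).sum(1),rcond=None)[0]
    print(n,x[:2],np.sqrt(x[2]+x[:2]@x[:2]),len(q))
E
```

```text
wl (array([0.44882905, 0.12502633]), 0.04522278532385826)
cc [0.45694414 0.28793917] 0.026607219000197347 138
wc [0.65066312 0.26753622] 0.025363789294680847 16
```

In the tool's units: 0.04 m / 0.5 = 0.08, 0.0245 m / 0.5 = 0.049.

```bash
echo '[-0.002,0,0.08,0,0,0,0.06,0,0,0.08,0,0,0,0.06,0,0,0.08,0,0,0,0.06,0,0,0.049,0,0,0,0.06,0,0,0,0,0,0,0.06]' > next.json && python3 drive.py next.json;echo '[0,0,0,0,0,0,0.0,0,0,0,0,0,0,0,0,0,0,0,0,0,0,0,0,0,0,0,0,0,0,0,0,0,0,0,0]' > next.json && python3 drive.py next.json 30; echo '[0,0,0,0,0,0,0.0,0,0,-0.06,0,0,0,0,0,0,-0.08,0,0,0,0,0,0,-0.08,0,0,0,0,0,0,0,0,0,0,0]' > next.json && python3 drive.py next.json
python3 -c "
from h import *; print(go([.632,.2525,.12]))"
```

```text
time_s: 1.65
position: [0.4435, 0.127, 0.0129]
tcp_rot: [0.216, 0.976, -0.002, -0.005]
ft_force: [-1.4, -0.3, 0.7]
grip_width: 0.0601
finger_force: 0.0
time_s: 2.07
position: [0.4501, 0.1264, 0.0189]
tcp_rot: [0.217, 0.976, 0.001, 0.002]
ft_force: [-0.3, 1.3, 8.0]
grip_width: 0.0144
finger_force: 29.3
time_s: 2.48
position: [0.4542, 0.1266, 0.1348]
tcp_rot: [0.217, 0.976, 0.003, 0.008]
ft_force: [1.9, 0.2, 0.3]
grip_width: 0.0147
finger_force: 29.7
[-0.10745314  0.18922734  0.01808722]
```

In the tool's units: 0.0315 m / 0.5 = 0.063, -0.0179 m / 0.5 = -0.0358.

```bash
echo '[-0.0358,0.063,0,0,0,0,0,-0.0358,0.063,0,0,0,0,0,-0.0358,0.063,0,0,0,0,0,-0.0358,0.063,0,0,0,0,0,-0.0358,0.063,0,0,0,0,0]' > next.json && python3 drive.py next.json; echo '[-0.0358,0.063,0,0,0,0,0,0,0,0,0,0,0,0,0,0,0,0,0,0,0,0,0,0,0,0,0,0]' > next.json && python3 drive.py next.json
python3 - <<'E'
from h import *; from plant import r; import pickle
s=r.state(); c=r.camera("wrist"); pickle.dump((s,c),open("pics/w2.pkl","wb")); cv2.imwrite("pics/w2.png",c["image"][...,::-1])
t=r.camera("top"); pickle.dump(t,open("pics/t2.pkl","wb"))
print(s["position"],s["tcp_rot"],go([.632,.2525,.12]))
E
```

```text
time_s: 2.9
position: [0.5976, 0.2316, 0.1276]
tcp_rot: [0.217, 0.976, 0.0, 0.001]
ft_force: [-0.3, -1.0, -0.2]
grip_width: 0.0148
finger_force: 29.7
time_s: 3.23
position: [0.6251, 0.2512, 0.1265]
tcp_rot: [0.217, 0.976, -0.0, -0.001]
ft_force: [-0.5, -0.1, -0.7]
grip_width: 0.0147
finger_force: 29.7
[0.62512423 0.2511651  0.12653949] [ 2.17056721e-01  9.76158712e-01 -4.13670472e-04 -6.14284519e-04] [-0.00586099  0.00467831  0.00702516]
```

View pics/w2.png

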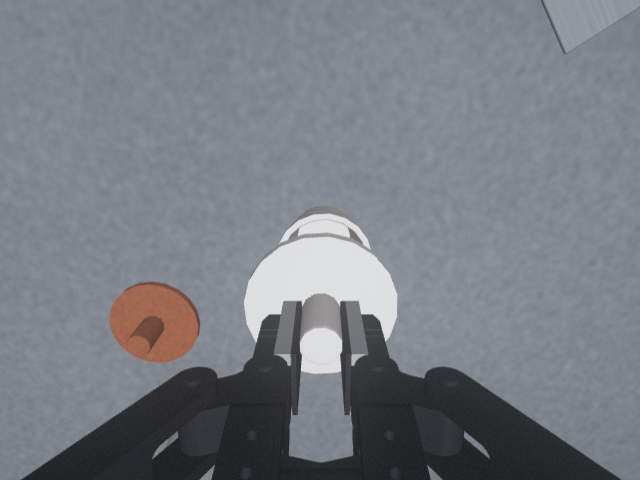

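The lid is held upright, with its disc centred near (321,304). The crucible's rim shows behind it near column 325, and the clay lid is at (155,322).

```bash
python3 - <<'E'
from h import *; import pickle
s,c=pickle.load(open("pics/w2.pkl","rb")); c=wcam(s,c); im=c["image"]
g=im.min(2); 
for row in (250,270,290): print(row,np.where(g[row,200:440]>185)[0][[0,-1]]+200)
for z in (.1165,.1185,.1205):
    # disc outline extremes: left/right (245,300),(397,300), top (321,235)
    p=ray(c,[(245,300),(397,300),(321,236),(321,373)],z); print(z,p.mean(0),np.linalg.norm(p[0]-p[1]),np.linalg.norm(p[2]-p[3]),(p[2]+p[3])/2-s["position"][:2])
print("rim far edge", ray(c,[(325,213)],.045),"sides",ray(c,[(279,250),(371,246)],.045))
print("cl",circ(c,"clay",(155,322),60,.011))
E
python3 - <<'E'
import cv2; im=cv2.imread('pics/w2.png')[195:265,260:390]; cv2.imwrite('pics/w2c.png',cv2.resize(im,None,fx=6,fy=6,interpolation=cv2.INTER_CUBIC))
E
```

```text
250 [275 365]
270 [255 386]
290 [246 395]
0.1165 [0.62374764 0.25368099] 0.061818487133369564 0.06257156985135039 [0.00037257 0.00170005]
0.1185 [0.62279936 0.25412409] 0.06101260704958951 0.06175587240723048 [-0.0005985   0.00215378]
0.1205 [0.62185109 0.25456719] 0.06020672696580948 0.06094017496311049 [-0.00156958  0.00260752]
rim far edge [[0.60741893 0.26379562]] sides [[0.61612816 0.23074113]
 [0.63619203 0.27935463]]
cl (array([0.63832211, 0.11740684]), 0.03065536543726921)
```

View pics/w2c.png

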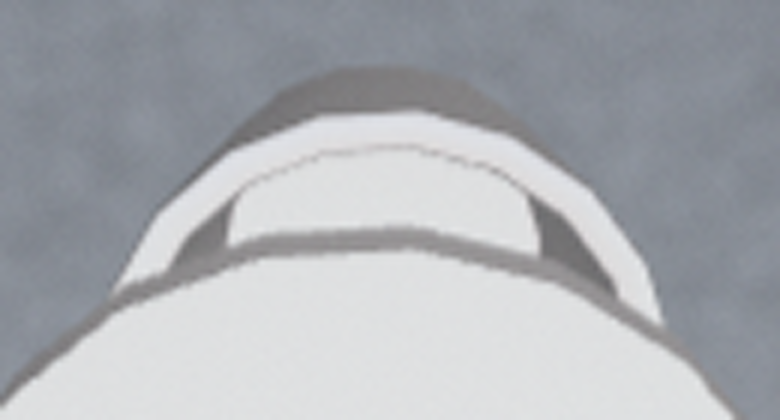

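The crop shows the outer edge of the white rim from about (278,243) over (330,213) to (370,249). I'll fit a circle to it.

Run:
```python
from h import *; import pickle
from scipy.optimize import least_squares
s,c=pickle.load(open("pics/w2.pkl","rb")); c=wcam(s,c)
q=ray(c,[(278.3,243.3),(285.8,230.8),(298.3,220.3),(313.3,214.7),(330,213.3),(345.8,218.3),(358.3,226.7),(367.5,239.2),(370.3,249.2)],.045)
f=least_squares(lambda x:np.linalg.norm(q-x,axis=1)-.028,[.632,.2525]);print(f.x,f.fun*1e3)
lid=np.array([.6242,.2529]); 
print(go(np.r_[s["position"][:2]+f.x-lid,.064]))
```

```text
[0.63272329 0.25117652] [-0.1600704  -0.1465758  -0.07285406 -0.10091948  0.31007278  0.05590561
  0.1029222  -0.00142763 -0.46597978]
[-0.00868959  0.00264716  0.06302464]
```

In the tool's units: 0.025 m / 0.5 = 0.05, 0.02 m / 0.5 = 0.04.

```bash
echo '[-0.0174,0.0052,0.04,0,0,0,0,0,0,0.05,0,0,0,0,0,0,0.02,0,0,0,0,0,0,0.008,0,0,0,0,0,0,0,0,0,0,0]' > next.json && python3 drive.py next.json; echo '[0,0,0.008,0,0,0,0,0,0,0.004,0,0,0,0,0,0,0,0,0,0,0]' > next.json && python3 drive.py next.json; python3 -c "
from h import *; print(go([.6327-.0002,.2512-.0018,.060]))"
```

```text
time_s: 3.75
position: [0.6336, 0.2496, 0.0672]
tcp_rot: [0.217, 0.976, -0.001, -0.001]
ft_force: [0.6, -0.2, -1.1]
grip_width: 0.0144
finger_force: 29.7
time_s: 4.0
position: [0.6351, 0.2503, 0.0625]
tcp_rot: [0.217, 0.976, 0.0, 0.0]
ft_force: [0.2, -0.7, -1.1]
grip_width: 0.0145
finger_force: 29.7
[ 0.00201715 -0.00189754  0.0024992 ]
```

In the tool's units: 0.002 m / 0.5 = 0.004, -0.001 m / 0.5 = -0.002.

```bash
echo '[0.002,-0.002,0.004,0,0,0,0,0,0,0.002,0,0,0,0,0,0,0,0,0,0,0,0,0,0,0,0,0,0]' > next.json && python3 drive.py next.json
```

```text
time_s: 4.33
position: [0.6336, 0.2497, 0.059]
tcp_rot: [0.217, 0.976, 0.0, 0.0]
ft_force: [-0.6, 0.0, -0.5]
grip_width: 0.0144
finger_force: 29.7
```

In the tool's units: 0.001 m / 0.5 = 0.002.

```bash
echo '[0,0,0.002,0,0,0,0,0,0,0.002,0,0,0,0,0,0,0,0,0,0,0]' > next.json && python3 drive.py next.json; echo '[0,0,0.002,0,0,0,0,0,0,0,0,0,0,0]' > next.json && python3 drive.py next.json
```

```text
time_s: 4.58
position: [0.6339, 0.2498, 0.058]
tcp_rot: [0.217, 0.976, 0.0, 0.0]
ft_force: [-1.2, -1.6, 3.6]
grip_width: 0.0148
finger_force: 30.2
time_s: 4.75
position: [0.634, 0.2498, 0.0579]
tcp_rot: [0.217, 0.976, 0.0, 0.001]
ft_force: [-1.7, 0.4, 9.3]
grip_width: 0.0148
finger_force: 30.6
```

In the tool's units: -0.002 m / 0.5 = -0.004.

```bash
echo '[0,0,-0.004,0,0,0,0,0,0,0,0,0,0,0.04,0,0,0,0,0,0,0.05,0,0,0,0,0,0,0.05]' > next.json && python3 drive.py next.json; echo '[0,0,-0.04,0,0,0,0.05,0,0,-0.08,0,0,0,0.05,0,0,-0.06,0,0,0,0.05,0,0,0,0,0,0,0.05,0,0,0,0,0,0,0.05]' > next.json && python3 drive.py next.json
python3 - <<'E'
from h import *; from plant import r; import pickle
s=r.state(); c=r.camera("wrist"); pickle.dump((s,c),open("pics/w3.pkl","wb")); cv2.imwrite("pics/w3.png",c["image"][...,::-1])
print(s["position"],go([.6380,.1178,.13]))
E
```

```text
time_s: 5.08
position: [0.6335, 0.2496, 0.0575]
tcp_rot: [0.217, 0.976, -0.0, -0.0]
ft_force: [-0.5, -0.7, 0.4]
grip_width: 0.049
finger_force: 0.0
time_s: 5.5
position: [0.635, 0.2501, 0.1501]
tcp_rot: [0.217, 0.976, 0.001, 0.002]
ft_force: [0.1, -0.3, -0.2]
grip_width: 0.0498
finger_force: 0.0
[0.63498409 0.25006244 0.15010429] [-0.05989332 -0.11753339  0.01795645]
```

View pics/w3.png

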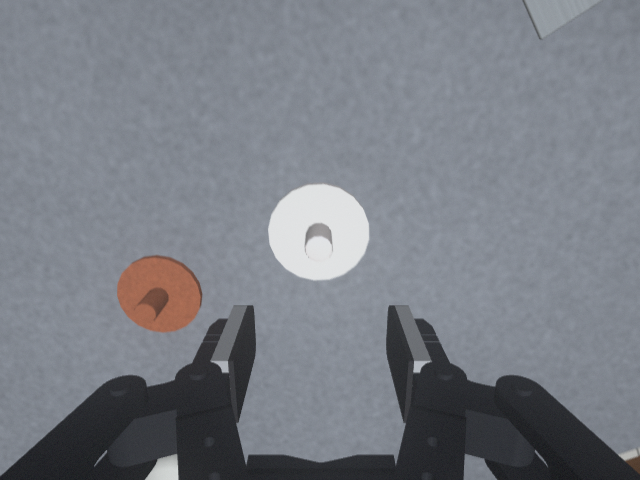

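The white lid is seated, with its disc round and centred at (319,232). Next is the clay lid.

In the tool's units: -0.0294 m / 0.5 = -0.0588, -0.015 m / 0.5 = -0.03.

```bash
echo '[-0.03,-0.0588,0,0,0,0,0.05,-0.03,-0.0588,0,0,0,0,0.05,-0.03,-0.0588,0,0,0,0,0.05,-0.03,-0.0588,0,0,0,0,0.05,0,0,0,0,0,0,0.05]' > next.json && python3 drive.py next.json;echo '[0,0,0,0,0,0,0.05,0,0,0,0,0,0,0.05]' > next.json && python3 drive.py next.json
python3 - <<'E'
from h import *; from plant import r; import pickle
s=r.state(); c=wcam(s,r.camera("wrist")); cv2.imwrite("pics/w4.png",c["image"][...,::-1])
t=circ(c,"clay",(320,225),80,.011); print(t,s["position"],go([*t[0],.016]))
E
```

```text
time_s: 5.97
position: [0.6369, 0.1115, 0.1453]
tcp_rot: [0.219, 0.976, -0.003, -0.002]
ft_force: [0.6, 0.2, -1.2]
grip_width: 0.0499
finger_force: 0.0
time_s: 6.13
position: [0.6372, 0.1179, 0.1462]
tcp_rot: [0.218, 0.976, -0.0, -0.002]
ft_force: [-0.9, 0.3, -0.2]
grip_width: 0.0497
finger_force: 0.0
(array([0.63815838, 0.1178671 ]), 0.03080902434885502) [0.63717717 0.11785665 0.14615618] [-0.00129432 -0.00013576  0.13050046]
```

In the tool's units: 0.04 m / 0.5 = 0.08, 0.035 m / 0.5 = 0.07.

```bash
echo '[-0.002,0,0.08,0,0,0,0.05,0,0,0.08,0,0,0,0.05,0,0,0.07,0,0,0,0.05,0,0,0.026,0,0,0,0.05,0,0,0,0,0,0,0.05]' > next.json && python3 drive.py next.json;echo '[0,0,0,0,0,0,0.05,0,0,0,0,0,0,0,0,0,0,0,0,0,0,0,0,0,0,0,0,0,0,0,0,0,0,0,0]' > next.json && python3 drive.py next.json 30; echo '[0,0,0,0,0,0,0.0,0,0,-0.06,0,0,0,0,0,0,-0.08,0,0,0,0,0,0,-0.08,0,0,0,0,0,0,0,0,0,0,0]' > next.json && python3 drive.py next.json
python3 -c "
from h import *; print(go([.470,.283,.125]))"
```

```text
time_s: 6.6
position: [0.635, 0.1186, 0.0148]
tcp_rot: [0.216, 0.976, -0.001, -0.005]
ft_force: [-0.2, -1.2, 0.6]
grip_width: 0.0502
finger_force: 0.0
time_s: 7.02
position: [0.6403, 0.1176, 0.0218]
tcp_rot: [0.217, 0.976, 0.001, 0.002]
ft_force: [0.4, 0.0, 3.9]
grip_width: 0.0146
finger_force: 29.3
time_s: 7.43
position: [0.6443, 0.1176, 0.1389]
tcp_rot: [0.217, 0.976, 0.002, 0.008]
ft_force: [1.7, 0.0, 0.6]
grip_width: 0.0148
finger_force: 29.5
[0.22811625 0.07577773 0.01129845]
```

In the tool's units: 0.038 m / 0.5 = 0.076, 0.0126 m / 0.5 = 0.0252.

```bash
echo '[0.076,0.0252,0,0,0,0,0,0.076,0.0252,0,0,0,0,0,0.076,0.0252,0,0,0,0,0,0.076,0.0252,0,0,0,0,0,0.076,0.0252,0,0,0,0,0]' > next.json && python3 drive.py next.json; echo '[0.076,0.0252,0,0,0,0,0,0,0,0,0,0,0,0,0,0,0,0,0,0,0,0,0,0,0,0,0,0]' > next.json && python3 drive.py next.json
python3 - <<'E'
from h import *; from plant import r; import pickle
s=r.state(); c=r.camera("wrist"); pickle.dump((s,c),open("pics/w5.pkl","wb")); im=c["image"][...,::-1]
cv2.imwrite("pics/w5.png",cv2.resize(im[150:410,200:440],None,fx=2.3,fy=2.3))
print(s["position"],s["tcp_rot"])
E
```

```text
time_s: 7.85
position: [0.4921, 0.2556, 0.13]
tcp_rot: [0.218, 0.976, 0.0, 0.0]
ft_force: [1.3, 0.4, -0.7]
grip_width: 0.0143
finger_force: 29.5
time_s: 8.18
position: [0.4649, 0.2825, 0.1301]
tcp_rot: [0.217, 0.976, 0.0, 0.001]
ft_force: [-0.1, -0.7, -0.4]
grip_width: 0.0143
finger_force: 29.5
[0.46488517 0.28247896 0.13011886] [2.16639109e-01 9.76251493e-01 1.25831860e-04 7.09084274e-04]
```

View pics/w5.png

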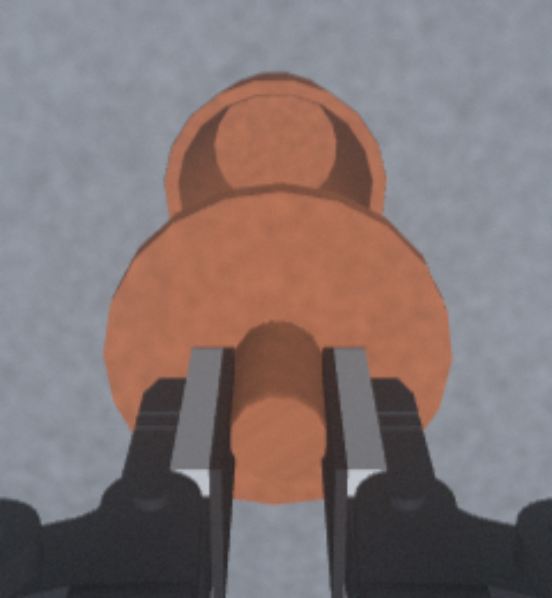

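The clay lid is held upright, with its disc in crop columns 105–451 and rows about 193–503. The clay rim's outer edge runs (165,180)–(275,81)–(385,180) in the crop.

Run:
```python
from h import *; import pickle
from scipy.optimize import least_squares
s,c=pickle.load(open("pics/w5.pkl","rb")); c=wcam(s,c)
P=lambda a:np.array(a)/2.3+[200,150]
q=ray(c,P([(165,180),(178,140),(200,113),(235,90),(320,90),(352,110),(376,145),(385,180)]),.045)
f=least_squares(lambda x:np.linalg.norm(q-x,axis=1)-.028,[.457,.2877]);print(f.x,f.fun*1e3)
for z in (.118,.120,.122):
    p=ray(c,P([(105,340),(451,340),(277,193),(277,503)]),z); print(z,np.linalg.norm(p[0]-p[1]),np.linalg.norm(p[2]-p[3]),(p[2]+p[3])/2-s["position"][:2])
    print(go(np.r_[s["position"][:2]+f.x-(p[2]+p[3])/2,.061]))
```

```text
[0.45856002 0.28681477] [-0.23604138 -0.29871315 -0.32499933  0.11521185  0.40284431  0.26933198
 -0.37987235 -0.66278787]
0.118 0.061893883307842325 0.062124596837090734 [-6.71314010e-05  1.67029996e-03]
[ 0.00756104 -0.0001365   0.06906512]
0.12 0.06109681595143236 0.061324558359577695 [-0.00102632  0.00211721]
[ 0.00650285 -0.0001344   0.06906645]
0.122 0.06029974859502239 0.060524519882064705 [-0.0019855   0.00256412]
[ 0.00544467 -0.00013229  0.06906778]
```

In the tool's units: 0.025 m / 0.5 = 0.05, 0.0075 m / 0.5 = 0.015.

```bash
echo '[0.015,0,0.04,0,0,0,0,0,0,0.05,0,0,0,0,0,0,0.028,0,0,0,0,0,0,0.008,0,0,0,0,0,0,0,0,0,0,0]' > next.json && python3 drive.py next.json; echo '[0,0,0.004,0,0,0,0,0,0,0.002,0,0,0,0,0,0,0,0,0,0,0]' > next.json && python3 drive.py next.json; python3 -c "
from h import *; print(go([.4583,.2855,.060]))"
```

```text
time_s: 8.65
position: [0.4581, 0.2843, 0.0657]
tcp_rot: [0.218, 0.976, -0.001, -0.001]
ft_force: [0.4, 0.1, 0.7]
grip_width: 0.0145
finger_force: 29.5
time_s: 8.9
position: [0.4587, 0.2857, 0.0646]
tcp_rot: [0.217, 0.976, 0.001, 0.001]
ft_force: [0.4, -0.4, -0.3]
grip_width: 0.0144
finger_force: 29.5
[ 0.00030004 -0.00032415  0.00462752]
```

In the tool's units: 0.0015 m / 0.5 = 0.003.

```bash
echo '[0,0,0.003,0,0,0,0,0,0,0.003,0,0,0,0,0,0,0,0,0,0,0,0,0,0,0,0,0,0]' > next.json && python3 drive.py next.json; echo '[0,0,0.002,0,0,0,0,0,0,0.002,0,0,0,0,0,0,0,0,0,0,0]' > next.json && python3 drive.py next.json
```

```text
time_s: 9.23
position: [0.4577, 0.2857, 0.061]
tcp_rot: [0.217, 0.976, 0.0, 0.0]
ft_force: [1.3, 0.6, -0.4]
grip_width: 0.0144
finger_force: 29.5
time_s: 9.48
position: [0.4579, 0.2858, 0.0608]
tcp_rot: [0.217, 0.976, 0.0, 0.001]
ft_force: [-2.4, -1.5, 11.1]
grip_width: 0.0145
finger_force: 30.6
```

In the tool's units: -0.002 m / 0.5 = -0.004.

```bash
echo '[0,0,-0.004,0,0,0,0,0,0,0,0,0,0,0.04,0,0,0,0,0,0,0.05,0,0,0,0,0,0,0.05]' > next.json && python3 drive.py next.json; echo '[0,0,-0.04,0,0,0,0.05,0,0,-0.08,0,0,0,0.05,0,0,-0.08,0,0,0,0.05,0,0,-0.08,0,0,0,0.05,0,0,-0.08,0,0,0,0.05]' > next.json && python3 drive.py next.json; echo '[0,0,-0.06,0,0,0,0.05,0,0,0,0,0,0,0.05]' > next.json && python3 drive.py next.json
python3 - <<'E'
from h import *; from plant import r; import pickle
s=r.state(); w=r.camera("wrist")["image"]; S=r.camera("side"); 
im=np.hstack([cv2.resize(w,(400,300)),S["image"][150:450,150:550]]); cv2.imwrite("pics/w6.png",im[...,::-1])
pickle.dump(S,open("pics/side2.pkl","wb")); print(s["position"],s["q"])
for n,k,p,z in [("wl","white",(254,231),.05),("cl","clay",(240,299),.05)]: print(n,circ(r.camera("top"),k,p,22,z))
E
```

```text
time_s: 9.82
position: [0.4577, 0.2856, 0.0607]
tcp_rot: [0.217, 0.976, -0.0, -0.0]
ft_force: [0.7, -0.8, 0.1]
grip_width: 0.0491
finger_force: 0.0
time_s: 10.23
position: [0.4573, 0.2854, 0.2423]
tcp_rot: [0.217, 0.976, -0.0, -0.0]
ft_force: [1.0, -0.4, -1.3]
grip_width: 0.0498
finger_force: 0.0
time_s: 10.4
position: [0.461, 0.2872, 0.2779]
tcp_rot: [0.217, 0.976, 0.004, 0.005]
ft_force: [1.2, -0.3, 0.7]
grip_width: 0.0501
finger_force: 0.0
[0.46102491 0.28719104 0.27790073] [ 4.28930282e-01  1.97071359e-01  1.49754515e+00  9.77368020e-05
  1.43327788e+00 -7.04210344e-01]
wl (array([0.6330986, 0.2527698]), 0.03174968436360359)
cl (array([0.45804012, 0.28621688]), 0.029712852090597153)
```

View pics/w6.png

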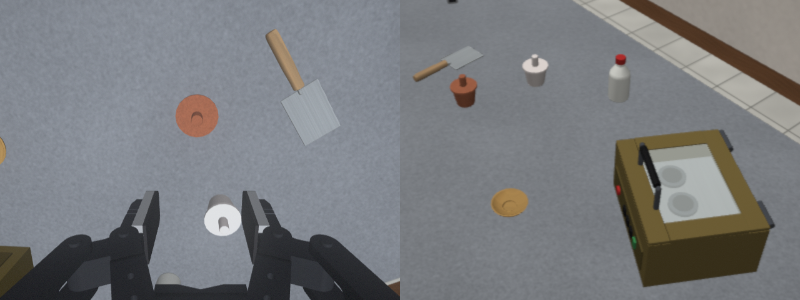

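Both lids are seated: the clay one at left (465,90) and the white one at (535,70) in the side crop. Spatula, dish and bottle are untouched. Next is the bar.

In the tool's units: -0.0345 m / 0.5 = -0.069, -0.0218 m / 0.5 = -0.0436.

```bash
echo '[-0.0436,-0.069,0,0,0,0,0.05,-0.0436,-0.069,0,0,0,0,0.05,-0.0436,-0.069,0,0,0,0,0.05,-0.0436,-0.069,0,0,0,0,0.05,-0.0436,-0.069,0,0,0,0,0.05]' > next.json && python3 drive.py next.json; echo '[-0.0436,-0.069,0,0,0,0,0.05,-0.0436,-0.069,0,0,0,0,0.05,-0.0436,-0.069,0,0,0,0,0.05,-0.0436,-0.069,0,0,0,0,0.05,-0.0436,-0.069,0,0,0,0,0.05]' > next.json && python3 drive.py next.json ; echo '[-0.0436,-0.069,0,0,0,0,0.05,-0.0436,-0.069,0,0,0,0,0.05,-0.0436,-0.069,0,0,0,0,0.05,0,0,0,0,0,0.03,0.05,0,0,0,0,0,0.03,0.05]' > next.json && python3 drive.py next.json; for i in 1 ; do echo '[0,0,0,0,0,0.03,0.05,0,0,0,0,0,0.03,0.05,0,0,0,0,0,0.03,0.05,0,0,0,0,0,0.03,0.05,0,0,0,0,0,0.03,0.05]' > next.json && python3 drive.py next.json; echo '[0,0,0,0,0,0.03,0.05,0,0,0,0,0,0.03,0.05,0,0,0,0,0,0.03,0.05,0,0,0,0,0,0.03,0.05,0,0,0,0,0,0.03,0.05]' > next.json && python3 drive.py next.json; done;  echo '[0,0,0,0,0,0.03,0.05,0,0,0,0,0,0.03,0.05,0,0,0,0,0,0,0.05,0,0,0,0,0,0,0.05]' > next.json && python3 drive.py next.json
python3 - <<'E'
from h import *; from plant import r; import pickle
s=r.state(); c=r.camera("wrist"); pickle.dump((s,c),open("pics/w7.pkl","wb")); cv2.imwrite("pics/w7.png",c["image"][...,::-1])
print(s["position"],R.from_quat(s["tcp_rot"]).as_matrix().round(3),s["q"])
E
```

```text
time_s: 11.02
position: [0.4821, 0.0815, 0.2686]
tcp_rot: [0.217, 0.976, -0.0, -0.002]
ft_force: [1.3, -0.9, 0.1]
grip_width: 0.0498
finger_force: 0.0
time_s: 11.43
position: [0.5077, -0.1209, 0.2685]
tcp_rot: [0.217, 0.976, 0.0, -0.002]
ft_force: [0.0, 1.0, 0.0]
grip_width: 0.05
finger_force: 0.0
time_s: 11.85
position: [0.5234, -0.2431, 0.2674]
tcp_rot: [0.337, 0.941, 0.0, -0.003]
ft_force: [0.3, 0.1, -0.6]
grip_width: 0.0501
finger_force: 0.0
time_s: 12.27
position: [0.5233, -0.2403, 0.2681]
tcp_rot: [0.599, 0.801, -0.0, -0.003]
ft_force: [1.0, -0.8, -0.2]
grip_width: 0.0499
finger_force: 0.0
time_s: 12.68
position: [0.5233, -0.2402, 0.2681]
tcp_rot: [0.809, 0.588, -0.001, -0.002]
ft_force: [-0.1, -0.6, 0.6]
grip_width: 0.0498
finger_force: 0.0
time_s: 13.02
position: [0.5236, -0.2404, 0.2689]
tcp_rot: [0.871, 0.491, -0.001, -0.002]
ft_force: [0.7, -0.2, -0.1]
grip_width: 0.0498
finger_force: 0.0
[ 0.52360175 -0.24036294  0.26885266] [[ 0.518  0.856 -0.003]
 [ 0.856 -0.518  0.002]
 [ 0.    -0.004 -1.   ]] [-5.51153908e-01  2.61564630e-01  1.43253179e+00  6.81210556e-05
  1.45126010e+00 -7.15962477e-03]
```

View pics/w7.png

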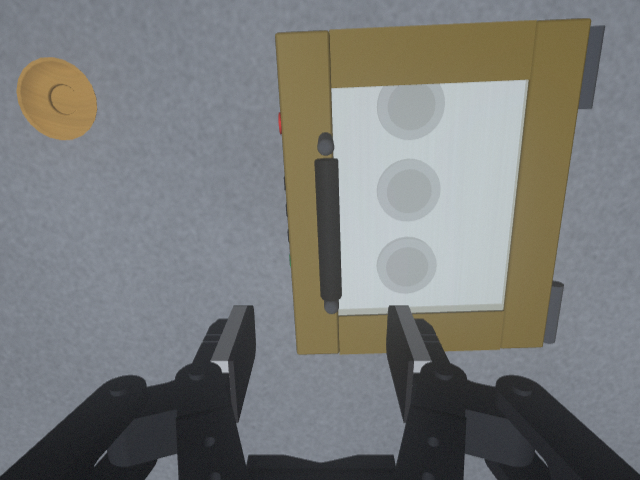

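The bar's sleeve runs from (326.5,159) to (331,299), with the posts just beyond each end, so it sits nearly between the open fingers.

Run:
```python
from h import *; import pickle
s,c=pickle.load(open("pics/w7.pkl","rb")); c=wcam(s,c)
q=ray(c,[(326.5,159),(331,299)],.1635); d=q[0]-q[1]; m=q.mean(0)
print(q,np.linalg.norm(d),np.degrees(np.arctan2(d[1],d[0])),m,go([*m,.1445]))
e=ray(c,[(278,34),(589,19),(297,354),(541,347)],.1145)
print([np.degrees(np.arctan2(*(b-a)[::-1])) for a,b in ((e[0],e[1]),(e[2],e[3]),(e[2],e[0]),(e[3],e[1]))],[np.linalg.norm(b-a) for a,b in ((e[0],e[1]),(e[2],e[3]),(e[2],e[0]),(e[3],e[1]))])
```

```text
[[ 0.55112455 -0.19982958]
 [ 0.50660555 -0.27990244]] 0.0916166215285932 60.926766487703546 [ 0.52886505 -0.23986601] [0.00312007 0.00441968 0.12474687]
[np.float64(-28.719710231313076), np.float64(-29.108781393721824), np.float64(60.70157519119629), np.float64(61.21165921313121)] [np.float64(0.19829652614696955), np.float64(0.20043836016581407), np.float64(0.2402510320279597), np.float64(0.24160003111725178)]
```

In the tool's units: 0.035 m / 0.5 = 0.07, 0.03 m / 0.5 = 0.06, -0.037 rad / 4 = -0.0093.

```bash
echo '[0.006,0.0088,0.06,0,0,-0.0093,0.05,0,0,0.07,0,0,0,0.05,0,0,0.07,0,0,0,0.05,0,0,0.049,0,0,0,0.05,0,0,0,0,0,0,0.05]' > next.json && python3 drive.py next.json; echo '[0,0,0,0,0,0,0.05,0,0,0,0,0,0,0.05]' > next.json && python3 drive.py next.json; python3 -c "
from h import *; print(go([.5289,-.2399,.1445]))"
```

```text
time_s: 13.48
position: [0.5257, -0.2381, 0.1403]
tcp_rot: [0.862, 0.507, -0.003, -0.006]
ft_force: [-1.3, 0.8, -1.7]
grip_width: 0.0502
finger_force: 0.0
time_s: 13.65
position: [0.5306, -0.2411, 0.1477]
tcp_rot: [0.862, 0.506, 0.001, 0.001]
ft_force: [0.5, 0.5, 0.2]
grip_width: 0.0501
finger_force: 0.0
[ 0.00019157 -0.00209493  0.00315491]
```

In the tool's units: 0.002 m / 0.5 = 0.004, -0.001 m / 0.5 = -0.002.

```bash
echo '[0,-0.002,0.004,0,0,0,0.03,0,0,0,0,0,0,0,0,0,0,0,0,0,0,0,0,0,0,0,0,0,0,0,0,0,0,0,0]' > next.json && python3 drive.py next.json 60; echo '[0,0,0,0,0,0,0,0,0,0,0,0,0,0]' > next.json && python3 drive.py next.json
python3 - <<'E'
from h import *
a=np.radians([17.3+x for x in range(0,50,5)]); p=178.1*np.c_[-np.cos(a),np.sin(a)]; print(np.diff(p,axis=0).round(1), (p[-1]-p[0]).round(1))
E
```

```text
time_s: 14.07
position: [0.5289, -0.2401, 0.1454]
tcp_rot: [0.863, 0.506, 0.0, 0.001]
ft_force: [-1.7, 0.2, 3.4]
grip_width: 0.0119
finger_force: 58.5
time_s: 14.23
position: [0.5288, -0.2401, 0.1451]
tcp_rot: [0.863, 0.506, 0.0, 0.0]
ft_force: [-1.4, 0.4, 4.7]
grip_width: 0.0121
finger_force: 58.7
[[ 5.3 14.6]
 [ 6.5 14.1]
 [ 7.7 13.5]
 [ 8.9 12.8]
 [ 9.9 11.9]
 [10.9 11. ]
 [11.9 10. ]
 [12.7  9. ]
 [13.4  7.8]] [ 87.3 104.7]
```

In the tool's units: -0.0146 m / 0.5 = -0.0292, -0.0141 m / 0.5 = -0.0282.

```bash
echo '[0,0.0106,-0.0292,0,0,0,0,0,0.013,-0.0282,0,0,0,0,0,0.0154,-0.027,0,0,0,0,0,0.0178,-0.0256,0,0,0,0,0,0,0,0,0,0,0]' > next.json && python3 drive.py next.json; echo '[0,0,0,0,0,0,0,0,0,0,0,0,0,0]' > next.json && python3 drive.py next.json; python3 -c "
from h import *; from plant import r; p=r.state()['position']-[.5288,-.2401,.1451]; a=np.radians(-29); b=p[0]*np.cos(a)+p[1]*np.sin(a); print(b,p, np.degrees(np.arctan2(.053+p[2],.170-b))-17.3)"
```

```text
time_s: 14.65
position: [0.5532, -0.2535, 0.2003]
tcp_rot: [0.863, 0.506, -0.0, -0.001]
ft_force: [-4.8, 2.9, -0.7]
grip_width: 0.0121
finger_force: 59.7
time_s: 14.82
position: [0.5515, -0.2525, 0.1977]
tcp_rot: [0.863, 0.506, -0.001, -0.003]
ft_force: [-4.6, 2.7, -1.4]
grip_width: 0.0114
finger_force: 59.7
0.025897534486095868 [ 0.0227151  -0.01243883  0.05264731] 18.946640057191072
```

In the tool's units: 0.0134 m / 0.5 = 0.0268, 0.0127 m / 0.5 = 0.0254.

```bash
echo '[0,0.0198,-0.0238,0,0,0,0,0,0.0218,-0.022,0,0,0,0,0,0.0238,-0.02,0,0,0,0,0,0.0254,-0.018,0,0,0,0,0,0.0268,-0.0156,0,0,0,0]' > next.json && python3 drive.py next.json; echo '[0,0,0,0,0,0,0,0,0,0,0,0,0,0,0,0,0,0,0,0,0]' > next.json && python3 drive.py next.json
python3 - <<'E'
from h import *; from plant import r; s=r.state(); p=s['position']-[.5288,-.2401,.1451]; a=np.radians(-29); b=p[0]*np.cos(a)+p[1]*np.sin(a); print(b,p, np.degrees(np.arctan2(.053+p[2],.170-b))-17.3,np.hypot(.053+p[2],.170-b))
S=r.camera("side"); w=r.camera("wrist")["image"]
cv2.imwrite("pics/s8.png",np.hstack([cv2.resize(w,(400,300)),S["image"][170:470,220:620]])[...,::-1])
t=r.camera("top")
for n,k,q,z in [("wl","white",(254,231),.05),("cl","clay",(240,299),.05)]: print(n,circ(t,k,q,22,z))
E
```

```text
time_s: 15.23
position: [0.603, -0.2809, 0.2497]
tcp_rot: [0.863, 0.506, -0.001, -0.003]
ft_force: [-5.8, 4.2, 4.5]
grip_width: 0.012
finger_force: 61.3
time_s: 15.48
position: [0.6035, -0.2811, 0.25]
tcp_rot: [0.863, 0.506, -0.0, -0.002]
ft_force: [-6.5, 4.9, 5.3]
grip_width: 0.0122
finger_force: 61.8
0.08519530770686412 [ 0.07465611 -0.04104622  0.10485659] 44.45414402411757 0.17919413712101248
wl (array([0.63287199, 0.25175652]), 0.032146912068128586)
cl (array([0.45698228, 0.28803539]), 0.030227549374103546)
```

View pics/s8.png

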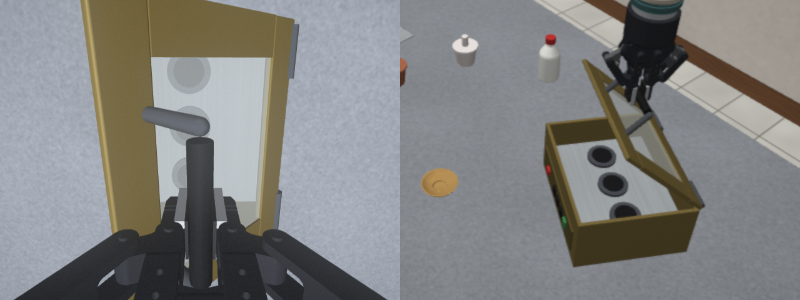

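The guard is open with the bar held between the fingers. Kinematics put it at about 44.5°, and both lids are still seated.

```bash
echo '[0,0,0,0,0,0,0,0,0,0,0,0,0,0,0,0,0,0,0,0,0]' > next.json && python3 drive.py next.json; python3 -c "
from plant import r; print(r.close_job())"
```

```text
time_s: 15.88
position: [0.6031, -0.281, 0.2497]
tcp_rot: [0.863, 0.506, -0.001, -0.002]
ft_force: [-6.7, 4.3, 6.9]
grip_width: 0.0119
finger_force: 61.7
the job is handed in; nothing more can be done
None
```

I handed the job in at about 16 s: both lids are seated on their matching crucibles, and the gripper is holding the guard by its bar at about 44.5° (worked out from the arm's position); the hand-in gave no verdict.

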